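# Put the loop turning tool back in its clips

## Task

Pull the red-handled loop turning tool out of the grey-brown stoneware crock it leans in and put it away in the free pair of spring clips on the tool board: handle in the wide clip, steel neck in the narrow one, lying level and centred, pressed down until both clips have snapped over it. Leave both crocks standing where they are and the other turning tool in its clips.

Things in the scene. Friction and masses are not known exactly. Their poses are not given: they have to be found in the camera images.
- tool_mid (a point): Centre of the loop turning tool (200 mm, about 70 g), on its axis. Its z axis runs along the tool from butt to loop. From the butt end: 136 mm red-lacquered round wooden handle, 18 mm thick; 30 mm steel neck, 14 mm thick; 34 mm dark flat wire loop, 31 mm wide. Balance point about 85 mm from the butt. It starts butt down, leaning about 37 deg, 98 mm of it below the crock's rim.
- tool_heel (a point): Point on the loop tool's axis 43 mm from the butt (57 mm below tool_mid): the part of the handle that belongs in the wide clip. Axes as tool_mid.
- tool_neck (a point): Point on the loop tool's axis 157 mm from the butt (57 mm beyond tool_mid), on the steel neck: the part that belongs in the narrow clip. Axes as tool_mid.
- tool_butt (a point): Point on the loop tool's axis at its wooden butt end, 100 mm from tool_mid, at first near the floor of the crock. Axes as tool_mid.
- crock: Round grey-brown stoneware crock with a pale green band, loose, 0.75 kg, outside 88 mm across and 86 mm high, inside 74 mm across and 78 mm deep, wall 6 mm. Origin at the centre of its underside, z up. The loop tool leans towards the crock's +x, its underside on the rim there. It can stand in either of two places, the brush crock in the other.
- free_clips (a point): Centre of the free lane of the tool board, on the axis a seated tool takes, 50 mm above the bench. x along the lane from wide clip to narrow clip (loop end), y across, z up. The lane of the other tool is parallel, at y = -80 mm. The fixed board, 210 x 165 x 12 mm, lies under it; battens 20 mm wide (x), topped 36 mm above the bench, carry the clips at x = -57 and +57 mm; 94 mm is clear between them.
- wide_clip (a point): Centre of the seat of the wide spring clip in the free lane (for the 18 mm handle). Two sprung steel jaws 12 mm wide (x); flared lips 26 mm apart 21 mm above this point narrow to 13 mm apart 8 mm above it. Unpressed, the handle rests 15 mm too high in the lips; it snaps in under 10 to 15 N pressed close to the clip (a lighter touch leaves it in the lips, pressure at the far end seats only the other clip) and bottoms on a fixed saddle. Axes as free_clips.
- narrow_clip (a point): Centre of the seat of the narrow spring clip in the free lane (for the 14 mm steel neck). As the wide clip, but the lips open to 23 mm at 19 mm above this point, narrowing to 10 mm at 6 mm above it. Axes as free_clips.
- brush_crock: Bystander: round dark blue crock full of brushes, loose, 0.95 kg, about 100 mm across, 105 mm high, brush tips up to 180 mm above the bench. Origin at the centre of its underside, z up.
- parked_mid (a point): Centre of the other turning tool (same sizes, dark wooden handle, square loop), already held in the second pair of clips of the tool board; z axis from butt to loop. It stays there.
Mind the look-alikes: they are no part of the job. What is shaped like the crock but orange or purple is not meant.

How it is judged:
On the way:
1. the loop tool is drawn right out of the crock, which still stands (height (world z) of tool_butt above 0.095 m and angle between crock's own z axis and vertical below 0.1 rad), for 0.1 s.
At the end, for the whole second after the job is handed in: The loop tool rests in both free clips: its heel and neck points within 4 mm of the clip seats in height and sideways and 12 mm lengthwise. Both crocks upright (under 0.1 rad), moved less than 40 mm (crock) and 30 mm (brush crock); the other tool moved less than 10 mm (z of tool_heel in the frame of wide_clip between -0.004 and 0.004 m and y of tool_heel in the frame of wide_clip between -0.004 and 0.004 m and x of tool_heel in the frame of wide_clip between -0.012 and 0.012 m and z of tool_neck in the frame of narrow_clip between -0.004 and 0.004 m and y of tool_neck in the frame of narrow_clip between -0.004 and 0.004 m and x of tool_neck in the frame of narrow_clip between -0.012 and 0.012 m and angle between each of crock, brush_crock's own z axis and vertical below 0.1 rad and distance of crock from where it was at the start of the episode below 0.04 m and distance of brush_crock from where it was at the start of the episode below 0.03 m and distance of parked_mid from where it was at the start of the episode below 0.01 m and linear speed of loop_tool below 0.02 m/s); the robot touches nothing.
It fails at once if a crock is tipped more than 0.35 rad (angle between any of crock, brush_crock's own z axis and vertical above 0.35 rad).
It fails at once if the other turning tool is pulled or knocked out of its clips (25 mm or more) (distance of parked_mid from where it was at the start of the episode above 0.025 m).
It also fails if it takes over 56 s, if anything falls off the work surface, if the arm or the gripper's body presses on something with over 40 N, if the wrist force passes 120 N, or if a joint passes its speed limit or range.

## Robot

A 7-joint arm with a two-finger parallel gripper is mounted at the origin on the work surface. World frame = base frame: x ahead of the robot, y to its left, z up, the work surface at z = 0. Lengths are in m, angles in rad, forces in N, time in s.
With the tool pointing down it reaches from about 0.4 to 0.85 m from the base axis. Payload 4.4 kg.
Tool frame: the origin (TCP) lies at the centre of the arm's flange, where the gripper is bolted on; the fingertips stand 199 mm ahead of it and the grasp point (between the pads) lies 180 mm ahead of it; x points along the fingers, z is the direction in which the jaws open and shut, and the axes are right-handed (so a half turn about x gives the same grasp; the last joint's range is limited). The gripper opens to 94 mm and grips with 3 to 60 N. Pads are 16 mm wide; open, the fingers measure 119 mm over their backs; the gripper's body (75 mm by 177 mm) begins 78 mm behind the grasp point.
Start: joints at [-1.387, 0.628, 0.038, 1.517, -0.027, 0.996, -0.02], TCP at [0.161, 0.63, 0.405] pointing down, gripper open.
Joint ranges: [-3.06, 3.06], [-0.37, 2.12], [-1.25, 1.32], [0.18, 2.47], [-1.1, 4.24], [0.23, 1.98], [-2.94, 2.94]. Speed limits (rad/s): [2.57, 2.57, 3.14, 3.14, 3.14, 3.14, 3.14].

## Interface

Orientations are given as a rotation vector (axis times angle).
In Python, from workcell import * gives the robot as it stands.
- The arm moves only by the tool move_arm, never from a script. Its argument "steps" is a list of rows, each an object of numbers: "rx", "ry", "rz": the turn, a rotation vector about the tool's x, y, z in degrees; "x", "y", "z": the shift along the tool's x, y, z in cm; "hand": the closure, from -1 (fully open) to 1 (shut), so that 0 is half open. In form: [{"rx": .., "ry": .., "rz": .., "x": .., "y": .., "z": .., "hand": ..}, ...]. A call has 1 to 8 rows; each row is the pose to reach, as a shift and turn from the pose commanded when the call began, along the tool's axes at that moment; what a row does not reach only later rows make up. A row lasts 1/10 s, in which the tool goes at most 50 mm and 8.59 degrees, less where a joint would pass 70% of its speed; a pose out of reach is approached as far as the arm can. A call with a gripper value outside its range is refused whole. The fingers move at their own pace and stop on an object; "force" is the grip in N (left out, the last holds). Time passes only in rows, so rows that repeat a pose let the fingers close. It gives the time, the measured TCP pose, the force and the opening at its end, in the units of the state.
- observe(): the state, without advancing time (a new reading comes with each control period).
- get_image(name): name is "scene" or "top"; returns (picture, depth): 384x512x3 uint8, red, green, blue; 384x512 float32, m along the optical axis (not along the pixel's ray), 0 where there is no reading.
- camera_model(name): a dict with "K" (3x3 intrinsics, pixels), "k1" (the pictures are not rectified: a ray, as slopes to the right and down, at radius r is drawn at 1 + k1 r^2 times it, then the intrinsics apply), "world_to_cam" (4x4, takes a point from world to camera coordinates). Camera axes: x right, y up, looking along -z (the intrinsics and any distortion apply to the point x, -y, -z); pixel columns grow to the right and rows downward; lengths in m; the calibration is good to about 2 mm. A picture is of the moment at which its call begins. camera_model takes no time and is no camera call.
- hand_in(): hands the job in, once; it reports no verdict.
Trained networks look in the newest picture that a camera, given by its name, has taken for a name from the list of things; names that differ only in an ending like _2 or _b are one class to them, and where a whole thing is asked for, a point or a joint stands for the part that bears it (a point fixed in the world has none). Each returns a list of dicts, best first, with "p" (0 to 1); they miss things now and then, are a little off and sometimes report something else, mostly with a low value. They report only what shows in the picture. A call takes as long as a camera call. They do not tell look-alikes from the thing itself.
- spot_in(target, camera): "at" ([column, row] in pixels, amid what is visible of it).
- masks_of(target, camera): "mask" (384x512 bool, what is visible of it) and "at" ([column, row] in pixels, amid what is visible of it).
The state is a dict: "time_s": time; "joints": joint angles; "joint_velocities": joint speeds; "joint_efforts": joint torques, N m; "tool_pos": TCP position; "eef_rot": TCP orientation; "wrist_force": force on the tool from outside, world axes, zero at the start; "wrist_torque": the same for the moment, N m; "width": finger opening in m.
Only numpy, scipy, OpenCV 4.12 (cv2) and the standard library are available. Lean on these libraries where they do the work, as an engineer would, in place of code of your own. Each camera call takes 0.05 s, during which the arm holds its last target. There are 200 camera calls.

## Working session

There is one attempt and no reset: what is moved stays moved. The work goes in short steps, Python scripts to look and compute and a tool call to move; the robot and the scene stay as the last step left them, time stands still between calls to the robot, and variables do not carry over. Pictures are saved under pics/ and viewed, about 8 in all and at most 12, crops included, and the job is handed in when it is done.

Besides the shell and the picture viewer there is one more tool, called after "Emit:" by a JSON object that holds its "method" and its "body". move_arm: Moves the arm, as the interface text tells. Its arguments: {"type":"object","properties":{"steps":{"type":"array","items":{"type":"object","properties":{"rx":{"type":"number"},"ry":{"type":"number"},"rz":{"type":"number"},"x":{"type":"number"},"y":{"type":"number"},"z":{"type":"number"},"hand":{"type":"number"}}}},"force":{"type":"number"}},"required":["steps"]}

```bash
mkdir -p pics; ls; python3 - <<'E'
from workcell import *
import cv2,numpy as np
o=observe();print({k:np.round(v,3) for k,v in o.items()})
for n in ("scene","top"):
    im,d=get_image(n);cv2.imwrite(f"pics/{n}0.png",im[:,:,::-1]);np.save(f"pics/{n}0.npy",d)
    print(n,camera_model(n))
    for t in ("crock","tool_mid","brush_crock","parked_mid"):
        for r in spot_in(t,n)[:4]: print(t,r)
E
```

```text
pics
{'time_s': np.float64(0.0), 'joints': array([-1.387,  0.629,  0.038,  1.518, -0.027,  0.996, -0.02 ]), 'joint_velocities': array([ 0.001, -0.   ,  0.   , -0.001, -0.001, -0.   , -0.001]), 'joint_efforts': array([-0.0000e+00, -5.4973e+01,  1.1440e+00, -1.8663e+01, -5.2000e-02,
        2.4000e-02,  0.0000e+00]), 'tool_pos': array([0.161, 0.63 , 0.404]), 'eef_rot': array([-1.024,  1.319,  1.022]), 'wrist_force': array([0.474, 0.552, 0.615]), 'wrist_torque': array([ 0.034,  0.007, -0.004]), 'width': np.float64(0.094)}
scene {'K': array([[453.78068813,   0.        , 259.31468138],
       [  0.        , 453.78068813, 192.42195475],
       [  0.        ,   0.        ,   1.        ]]), 'k1': -0.07776867097388133, 'world_to_cam': array([[-0.10338   ,  0.99461533,  0.00727439,  0.05272556],
       [-0.63009454, -0.07114722,  0.77325219,  0.26554408],
       [ 0.76960603,  0.07535526,  0.63405689, -1.51992369],
       [ 0.        ,  0.        ,  0.        ,  1.        ]])}
crock {'at': [270.9, 179.6], 'p': 0.76}
crock {'at': [283.5, 228.7], 'p': 0.68}
crock {'at': [153.3, 249.7], 'p': 0.64
[... 231 characters left out ...]
, 187.02728112],
       [  0.        ,   0.        ,   1.        ]]), 'k1': -0.08834638306043337, 'world_to_cam': array([[ 0.00614625, -0.9999399 , -0.00907868, -0.01625136],
       [ 0.98269122,  0.00435876,  0.18519981, -0.56051289],
       [-0.18514911, -0.01005982,  0.98265895, -1.00533335],
       [ 0.        ,  0.        ,  0.        ,  1.        ]])}
crock {'at': [332.4, 138.9], 'p': 0.97}
crock {'at': [236.6, 175.5], 'p': 0.76}
crock {'at': [249.8, 236.3], 'p': 0.58}
tool_mid {'at': [225.0, 164.4], 'p': 0.76}
tool_mid {'at': [338.0, 212.7], 'p': 0.6}
brush_crock {'at': [148.2, 189.8], 'p': 0.92}
parked_mid {'at': [360.0, 220.5], 'p': 0.84}
parked_mid {'at': [339.7, 212.6], 'p': 0.36}
```

```bash
python3 -c "
import cv2,numpy as np
a=cv2.imread('pics/scene0.png');b=cv2.imread('pics/top0.png')
cv2.imwrite('pics/a.png',cv2.resize(a,(800,600)));cv2.imwrite('pics/b.png',cv2.resize(b,(800,600)))"
```

```text
(no output)
```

View pics/a.png

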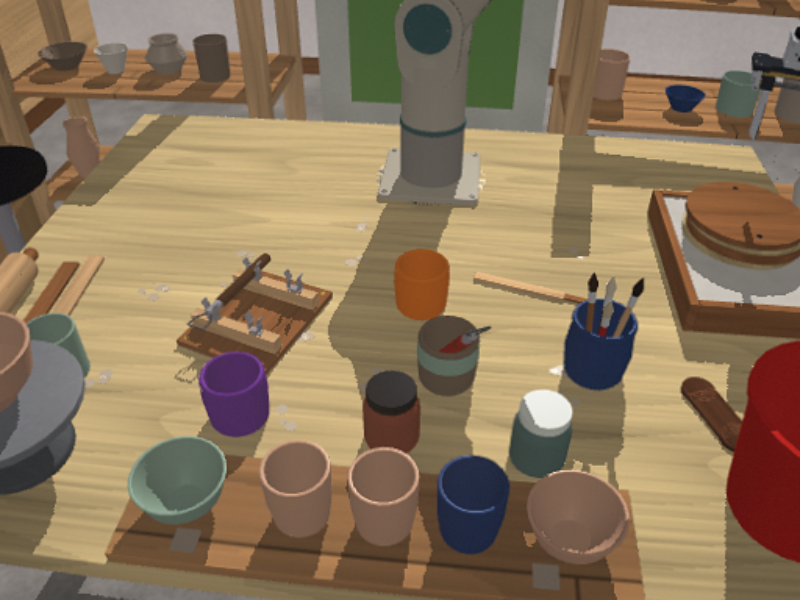

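View pics/b.png

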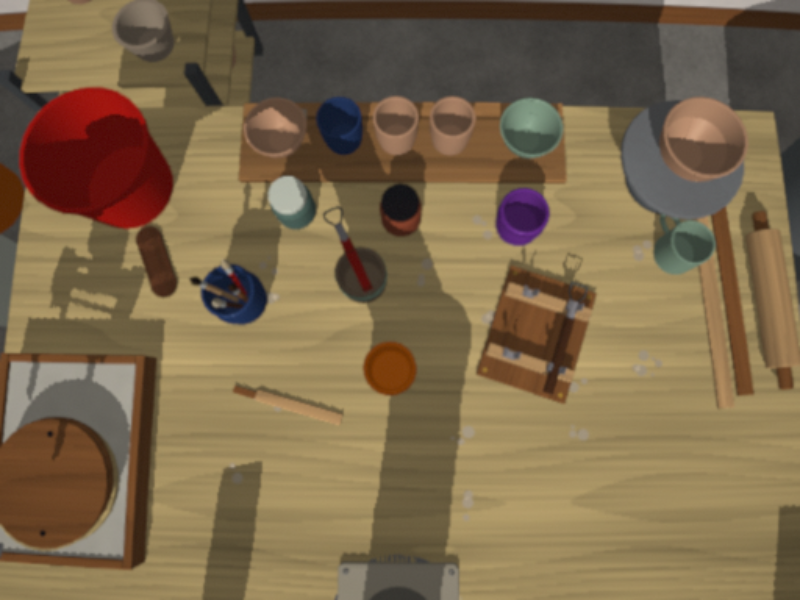

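Scene: the crock with the green band is at about (360,272) in the 800x600 top picture. The tool leans up-left, with its loop at (335,215). The board is at (535,335), its left lane is free and its loop end is at the top. Next I'll measure from depth.

```bash
cat > h.py <<'E'
import numpy as np,cv2
from workcell import *
def cloud(n,d):
    m=camera_model(n);h,w=d.shape
    v,u=np.mgrid[:h,:w];p=np.stack([u,v],-1).reshape(-1,1,2).astype(float)
    s=cv2.undistortPoints(p,m["K"],np.array([m["k1"],0,0,0,0])).reshape(h,w,2)
    c=np.stack([s[...,0]*d,-s[...,1]*d,-d,np.ones_like(d)],-1)
    P=(c@np.linalg.inv(m["world_to_cam"]).T)[...,:3];P[d==0]=np.nan
    return P
def proj(n,X):
    m=camera_model(n);X=np.atleast_2d(X)
    c=np.c_[X,np.ones(len(X))]@m["world_to_cam"].T
    s=c[:,:2]/-c[:,2:3]*[1,-1];s*=1+m["k1"]*(s**2).sum(1,keepdims=True)
    return s*m["K"][0,0]+m["K"][:2,2]
def line(P):
    c=np.median(P,0);k=np.linalg.norm(P-c,axis=1)<.12;P=P[k];c=P.mean(0);v=np.linalg.svd(P-c)[2][0];return c,v*np.sign(v[2] if abs(v[2])>.3 else v[0]),P
E
python3 - <<'E'
from h import *
for n in("top","scene"):
    im=cv2.imread(f"pics/{n}0.png");P=cloud(n,np.load(f"pics/{n}0.npy"))
    hsv=cv2.cvtColor(im,cv2.COLOR_BGR2HSV).astype(int);H,S,V=hsv[...,0],hsv[...,1],hsv[...,2]
    red=((H<6)|(H>174))&(S>150)&(V>50)
    box=np.zeros_like(red)
    if n=="top": box[130:200,205:252]=1
    else: box[205:232,275:318]=1
    m=red&box&~np.isnan(P[...,0]);Q=P[m];c,v,q=line(Q);t=(q-c)@v
    print(n,"tool",len(q),c.round(4),v.round(3),"lean",np.degrees(np.arccos(v[2])).round(1),"t",t.min().round(4),t.max().round(4),"az",np.degrees(np.arctan2(v[1],v[0])))
    r=np.linalg.norm(np.cross(q-c,v),axis=1);print(" resid",r.mean(),r.max())
    # crock: rim pts
    lim=(150,205,205,252) if n=="top" else (198,255,260,312)
    R=P[lim[0]:lim[1],lim[2]:lim[3]].reshape(-1,3);R=R[(R[:,2]>.078)&(R[:,2]<.092)]
    from scipy.optimize import least_squares
    if len(R)>8:
        f=least_squares(lambda a:np.hypot(*(R[:,:2]-a).T)-.041,np.median(R[:,:2],0),loss="soft_l1",f_scale=.003);print(" crock",len(R),f.x,np.abs(f.fun).mean())
    # board
    lim=(165,260,300,385) if n=="top" else (155,240,108,215)
    B=np.zeros_like(red);B[lim[0]:lim[1],lim[2]:lim[3]]=1
    z=P[...,2]
    bm=B.astype(bool)&(z>.008)&(z<.08)
    pts=P[bm][:,:2];print(" board",cv2.minAreaRect((pts*1000).astype(np.float32)))
    st=bm&(S<70)&(z>.038)
    k,lab,stt,cen=cv2.connectedComponentsWithStats(st.astype(np.uint8))
    for i in range(1,k):
        if stt[i,4]>3:print("  steel",stt[i,4],cen[i].round(0),P[lab==i].mean(0).round(4),P[lab==i][:,2].max().round(3))
    dk=bm&(V<75)&(z>.045);c,v,q=line(P[dk]);t=(q-c)@v;print(" parked",len(q),c.round(4),v.round(3),t.min(),t.max(),np.degrees(np.arctan2(v[1],v[0])))
    bt=bm&(abs(z-.036)<.004)
    k,lab,stt,cen=cv2.connectedComponentsWithStats(bt.astype(np.uint8))
    for i in range(1,k):
        if stt[i,4]>20:print("  batten",stt[i,4],cen[i].round(0),cv2.minAreaRect((P[lab==i][:,:2]*1000).astype(np.float32)))
    c=im[lim[0]:lim[1],lim[2]:lim[3]];cv2.imwrite(f"pics/{n}_board.png",cv2.resize(c,None,fx=5,fy=5,interpolation=cv2.INTER_CUBIC))
E
python3 -c "
import cv2
a=cv2.imread('pics/top_board.png');b=cv2.imread('pics/scene_board.png');print(a.shape,b.shape)
import numpy as np
b=cv2.resize(b,None,fx=.7,fy=.7);h=475
b=cv2.copyMakeBorder(b,0,max(0,h-b.shape[0]),0,0,0)
cv2.imwrite('pics/c.png',np.hstack([a[:b.shape[0]],b])[:, :800])"
```

```text
top tool 204 [0.6016 0.0723 0.0794] [0.543 0.267 0.796] lean 37.2 t -0.0591 0.0568 az 26.23021550365674
 resid 0.004591757653793554 0.01068778843278329
 crock 282 [0.58848849 0.06567543] 0.004359875388229371
 board ((495.4097900390625, -246.79025268554688), (164.72119140625, 208.6083984375), 71.25836944580078)
  steel 6 [366. 182.] [ 0.5777 -0.3031  0.0504] 0.054
  steel 42 [339. 187.] [ 0.5611 -0.2262  0.0546] 0.069
  steel 4 [374. 184.] [ 0.5719 -0.3262  0.0485] 0.051
  steel 86 [367. 197.] [ 0.5339 -0.3008  0.0574] 0.07
  steel 48 [327. 226.] [ 0.455  -0.1916  0.0556] 0.071
  steel 20 [352. 234.] [ 0.4326 -0.2568  0.0596] 0.072
  steel 19 [359. 237.] [ 0.4268 -0.2757  0.0637] 0.072
 parked 322 [ 0.4609 -0.2747  0.0566] [ 0.952 -0.304 -0.023] -0.0738973924358858 0.11805911404155457 -17.71490771259384
  batten 215 [344. 190.] ((555.6551513671875, -244.277099609375), (110.12976837158203, 22.088075637817383), 72.39689636230469)
  batten 59 [374. 200.] ((531.359375, -325.510009765625), (25.773353576660156, 22.00008773803711), 65.47830963134766)
  batten 247 [333. 229.] ((449.7100830078
[... 940 characters left out ...]
0.10836633343222081 -20.53653276511819
  batten 25 [152. 174.] ((422.85614013671875, -295.0510559082031), (12.609054565429688, 19.051990509033203), 60.956138610839844)
  batten 238 [182. 184.] ((450.5318298339844, -208.9660186767578), (122.67377471923828, 25.88882827758789), 71.31719207763672)
  batten 28 [126. 200.] ((530.9196166992188, -328.3149719238281), (14.043230056762695, 21.11249542236328), 61.47294998168945)
  batten 26 [130. 204.] ((542.079833984375, -315.0743713378906), (24.214811325073242, 10.321792602539062), 72.73768615722656)
  batten 270 [157. 211.] ((561.0107421875, -243.24070739746094), (115.39690399169922, 22.911880493164062), 71.23575592041016)
(475, 425, 3) (425, 535, 3)
```

View pics/c.png

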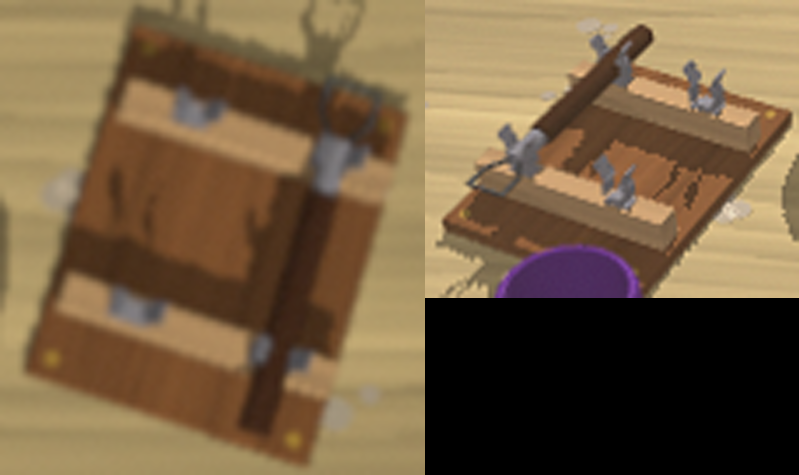

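The top crop shows the free lane on the left: narrow clip at (197,105), wide clip at (135,302). The parked dark tool is on the right. Next I'll fit the tool axis and plan the grasp pose.

```bash
cat >> h.py <<'E'
from scipy.spatial.transform import Rotation as R
from scipy.optimize import least_squares
def goal(grasp,appr,jaw,off=.18):
    """print shift/turn in tool axes for the grasp point (off ahead of TCP)"""
    o=observe();R0=R.from_rotvec(o["eef_rot"]);x=np.array(appr)/np.linalg.norm(appr)
    z=np.array(jaw,float);z-=z@x*x;z/=np.linalg.norm(z)
    z*=np.sign(z@R0.as_matrix()[:,2])
    R1=R.from_matrix(np.c_[x,np.cross(z,x),z]);t=np.array(grasp)-off*x
    print("t",o["time_s"],"TCP",o["tool_pos"].round(4),"->",t.round(4),"shift cm",(R0.inv().apply(t-o["tool_pos"])*100).round(2),"turn",np.degrees((R0.inv()*R1).as_rotvec()).round(1),"F",o["wrist_force"].round(1),"w",o["width"].round(4))
def redfit(ims,boxes,T=None):
    Qs=[]
    for n,(im,d) in ims.items():
        hsv=cv2.cvtColor(im,cv2.COLOR_RGB2HSV).astype(int);H,S,V=hsv[...,0],hsv[...,1],hsv[...,2]
        m=((H<6)|(H>174))&(S>150)&(V>50);b=np.zeros_like(m);r=boxes[n];b[r[0]:r[1],r[2]:r[3]]=1
        m=cv2.erode((m&b).astype(np.uint8),np.ones((2,2)))>0
        P=cloud(n,d);Q=P[m&~np.isnan(P[...,0])];Qs.append(Q)
    return Qs
def cyl(Q,u0,rad=.009):
    c0=np.median(Q,0);u0=np.array(u0);B=np.linalg.svd(u0[None])[2][1:]
    f=lambda a:np.linalg.norm(np.cross(Q-(c0+a[:2]@B),(u0+a[2:]@B)/np.linalg.norm(u0+a[2:]@B)),axis=1)-rad
    best=min((least_squares(f,np.r_[s,0,0],loss="soft_l1",f_scale=.002) for s in ([0,.009],[0,-.009],[.009,0],[-.009,0])),key=lambda r:(c0+r.x[:2]@B)[2]+1e3*r.cost)
    u=u0+best.x[2:]@B;return c0+best.x[:2]@B,u/np.linalg.norm(u),np.abs(best.fun).mean()
E
python3 - <<'E'
from h import *
ims={n:(cv2.imread(f"pics/{n}0.png")[:,:,::-1].copy(),np.load(f"pics/{n}0.npy")) for n in("top","scene")}
Qs=redfit(ims,dict(top=(130,200,205,252),scene=(205,232,275,318)))
for Q in Qs+[np.vstack(Qs)]:
    c,u,e=cyl(Q,[.54,.267,.796]);s=(.1-c[2])/u[2]
    t=(Q-c)@u
    print(len(Q),"axis at z=.1",(c+s*u).round(4),u.round(3),"lean",np.degrees(np.arccos(u[2])),"az",np.degrees(np.arctan2(u[1],u[0])),e,"handle end",(c+np.percentile(t,99.5)*u).round(4))
print("jaw now",R.from_rotvec(observe()["eef_rot"]).as_matrix().round(3))
E
```

```text
153 axis at z=.1 [0.6243 0.0832 0.1   ] [0.547 0.267 0.793] lean 37.49247639336318 az 26.07096545860818 0.0010111857389485492 handle end [0.6354 0.0887 0.1161]
56 axis at z=.1 [0.6264 0.0864 0.1   ] [0.544 0.277 0.792] lean 37.6080002678242 az 26.967562883652093 0.00039656773577889166 handle end [0.6411 0.0939 0.1213]
209 axis at z=.1 [0.6244 0.084  0.1   ] [0.548 0.277 0.789] lean 37.86831666643535 az 26.78342317767965 0.001026227826097181 handle end [0.6398 0.0918 0.1221]
jaw now [[-0.    -0.969  0.247]
 [-0.     0.247  0.969]
 [-1.     0.    -0.   ]]
```

Emit:
{"method": "move_arm", "body": {"steps": [{"x": -5}]}}

```text
schema error: expected keys rx, ry, rz, x, y, z, hand
```

```bash
python3 - <<'E'
from h import *
a=np.array([.378,.189,-.906]);g=np.array([.634,.089,.113])-.003*a
goal(g-.12*a,a,[-.446,.895,0])
E
```

```text
Traceback (most recent call last):
  File "h.py", line 25, in goal
    print("t",o["time_s"],"TCP",o["tool_pos"].round(4),"->",t.round(4),"shift cm",(R0.inv().apply(t-o["tool_pos"])*100).round(2),"turn",np.degrees((R0.inv()*R1).as_rotvec()).round(1),"F",o["wrist_force"].round(1),"w",o["width"].round(4))
                                                                                                                                                                                                                         ^^^^^^^^^^^^^^^^
AttributeError: 'float' object has no attribute 'round'
```

```bash
sed -i 's/o\["width"\].round(4)/round(float(o["width"]),4)/' h.py; python3 - <<'E'
from h import *
a=np.array([.378,.189,-.906]);g=np.array([.634,.089,.113])-.003*a
goal(g-.12*a,a,[-.446,.895,0])
E
```

```text
t 0.5 TCP [0.1607 0.6298 0.4046] -> [0.5194 0.0317 0.3876] shift cm [  1.71 -49.55 -49.08] turn [-40.1  -8.9 -23.9] F [ 0.9 -0.6  0.3] w 0.0939
```

Emit:
{"method": "move_arm", "body": {"steps": [{"x": -4, "y": -5, "z": -4, "rx": 0, "ry": 0, "rz": 0, "hand": -1}, {"x": -4, "y": -35, "z": -35, "rx": -30, "ry": -6, "rz": -18, "hand": -1}, {"x": -4, "y": -35, "z": -35, "rx": -30, "ry": -6, "rz": -18, "hand": -1}, {"x": -4, "y": -35, "z": -35, "rx": -30, "ry": -6, "rz": -18, "hand": -1}, {"x": -4, "y": -35, "z": -35, "rx": -30, "ry": -6, "rz": -18, "hand": -1}, {"x": -4, "y": -35, "z": -35, "rx": -30, "ry": -6, "rz": -18, "hand": -1}, {"x": -4, "y": -35, "z": -35, "rx": -30, "ry": -6, "rz": -18, "hand": -1}, {"x": -4, "y": -35, "z": -35, "rx": -30, "ry": -6, "rz": -18, "hand": -1}]}}

```text
time_s: 1.3
tool_pos: [0.3621, 0.2916, 0.4421]
eef_rot: [-1.492, 0.777, 1.184]
wrist_force: [0.7, -0.2, 1.2]
width: 0.0941
```

```bash
cat > g1.py <<'E'
from h import *
import sys
b=float(sys.argv[1])
a=np.array([.378,.189,-.906]);g=np.array([.634,.089,.113])-.003*a
goal(g-b*a,a,[-.446,.895,0]);print(np.round(observe()["joints"],2))
E
python3 g1.py .12
```

```text
t 1.3 TCP [0.3621 0.2916 0.4421] -> [0.5194 0.0317 0.3876] shift cm [  7.17  -5.88 -29.44] turn [-10.   -2.9  -6.1] F [ 0.7 -0.2  1.2] w 0.0941
[-0.84  0.25  0.06  2.1   0.26  0.51  0.86]
```

Emit:
{"method": "move_arm", "body": {"steps": [{"x": 7.2, "y": -5.9, "z": -29.4, "rx": -10, "ry": -2.9, "rz": -6.1, "hand": -1}, {"x": 7.2, "y": -5.9, "z": -29.4, "rx": -10, "ry": -2.9, "rz": -6.1, "hand": -1}, {"x": 7.2, "y": -5.9, "z": -29.4, "rx": -10, "ry": -2.9, "rz": -6.1, "hand": -1}, {"x": 7.2, "y": -5.9, "z": -29.4, "rx": -10, "ry": -2.9, "rz": -6.1, "hand": -1}, {"x": 7.2, "y": -5.9, "z": -29.4, "rx": -10, "ry": -2.9, "rz": -6.1, "hand": -1}, {"x": 7.2, "y": -5.9, "z": -29.4, "rx": -10, "ry": -2.9, "rz": -6.1, "hand": -1}, {"x": 7.2, "y": -5.9, "z": -29.4, "rx": -10, "ry": -2.9, "rz": -6.1, "hand": -1}, {"x": 7.2, "y": -5.9, "z": -29.4, "rx": -10, "ry": -2.9, "rz": -6.1, "hand": -1}]}}

```text
time_s: 2.1
tool_pos: [0.5209, 0.0279, 0.3859]
eef_rot: [-1.614, 0.575, 1.222]
wrist_force: [-0.4, 0.3, 1.0]
width: 0.0941
```

```bash
python3 g1.py .12
```

```text
t 2.1 TCP [0.5209 0.0279 0.3859] -> [0.5194 0.0317 0.3876] shift cm [-0.14 -0.1   0.4 ] turn [-0.5 -0.3 -0.1] F [-0.4  0.3  1. ] w 0.0941
[ 0.27  0.43 -0.44  2.07  0.13  0.26  1.81]
```

Emit:
{"method": "move_arm", "body": {"steps": [{"x": 3, "y": -0.1, "z": 0.4, "rx": -0.5, "ry": -0.3, "rz": 0, "hand": -1}, {"x": 6, "y": -0.1, "z": 0.4, "rx": -0.5, "ry": -0.3, "rz": 0, "hand": -1}, {"x": 7.5, "y": -0.1, "z": 0.4, "rx": -0.5, "ry": -0.3, "rz": 0, "hand": -1}, {"x": 7.5, "y": -0.1, "z": 0.4, "rx": -0.5, "ry": -0.3, "rz": 0, "hand": -1}]}}

```text
time_s: 2.5
tool_pos: [0.5452, 0.052, 0.3214]
eef_rot: [-1.624, 0.56, 1.238]
wrist_force: [-0.5, -0.1, -0.5]
width: 0.0942
```

```bash
python3 g1.py .0; python3 - <<'E'
from h import *
im,d=get_image("scene");t,_=get_image("top")
cv2.imwrite("pics/d.png",np.hstack([cv2.resize(im[120:260,200:360],(480,420)),cv2.resize(t[100:240,170:270],(300,420))])[:,:,::-1])
E
```

```text
t 2.5 TCP [0.5452 0.052  0.3214] -> [0.5648 0.0544 0.2788] shift cm [ 4.64  0.1  -0.68] turn [ 0.6  0.2 -0.2] F [-0.5 -0.1 -0.5] w 0.0942
[ 0.33  0.61 -0.62  2.07  1.02  0.24  0.95]
```

View pics/d.png

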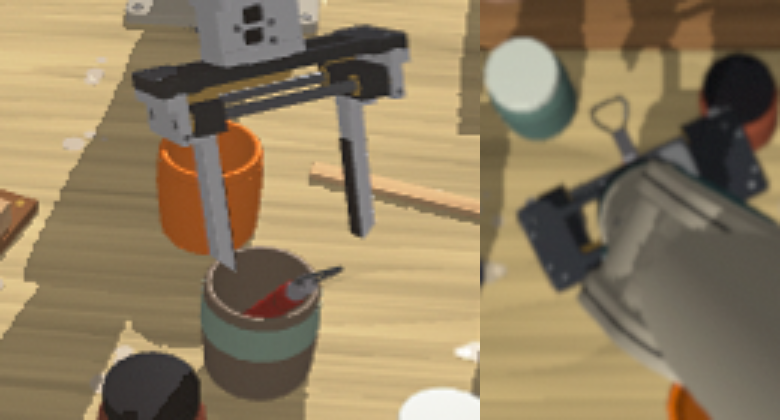

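The two fingers straddle the tool, with tips at (230,265) and (360,235) in the left crop and the handle at (275,300) below between them. I'll carry on with the descent.

Emit:
{"method": "move_arm", "body": {"steps": [{"x": 1.5, "y": 0.1, "z": -0.7, "rx": 0.6, "ry": 0.2, "rz": -0.2, "hand": -1}, {"x": 3, "y": 0.1, "z": -0.7, "rx": 0.6, "ry": 0.2, "rz": -0.2, "hand": -1}, {"x": 4.6, "y": 0.1, "z": -0.7, "rx": 0.6, "ry": 0.2, "rz": -0.2, "hand": -1}, {"x": 4.6, "y": 0.1, "z": -0.7, "rx": 0.6, "ry": 0.2, "rz": -0.2, "hand": -1}, {"x": 4.6, "y": 0.1, "z": -0.7, "rx": 0.6, "ry": 0.2, "rz": -0.2, "hand": -1}]}}

```text
time_s: 3.1
tool_pos: [0.5644, 0.0536, 0.2801]
eef_rot: [-1.618, 0.566, 1.229]
wrist_force: [-1.2, 0.8, 0.1]
width: 0.0941
```

```bash
python3 g1.py .0
```

```text
t 3.1 TCP [0.5644 0.0536 0.2801] -> [0.5648 0.0544 0.2788] shift cm [ 0.15 -0.01  0.06] turn [-0.  0. -0.] F [-1.2  0.8  0.1] w 0.0941
[ 0.31  0.71 -0.61  2.05  1.36  0.24  0.63]
```

Close with a modest grip, then firm up.

Emit:
{"method": "move_arm", "body": {"steps": [{"x": 0.1, "y": 0, "z": 0, "rx": 0, "ry": 0, "rz": 0, "hand": 0.2}, {"x": 0.1, "y": 0, "z": 0, "rx": 0, "ry": 0, "rz": 0, "hand": 0.5}, {"x": 0.1, "y": 0, "z": 0, "rx": 0, "ry": 0, "rz": 0, "hand": 1}, {"x": 0.1, "y": 0, "z": 0, "rx": 0, "ry": 0, "rz": 0, "hand": 1}, {"x": 0.1, "y": 0, "z": 0, "rx": 0, "ry": 0, "rz": 0, "hand": 1}, {"x": 0.1, "y": 0, "z": 0, "rx": 0, "ry": 0, "rz": 0, "hand": 1}, {"x": 0.1, "y": 0, "z": 0, "rx": 0, "ry": 0, "rz": 0, "hand": 1}, {"x": 0.1, "y": 0, "z": 0, "rx": 0, "ry": 0, "rz": 0, "hand": 1}], "force": 25}}

```text
time_s: 3.9
tool_pos: [0.5651, 0.0533, 0.2784]
eef_rot: [-1.617, 0.566, 1.228]
wrist_force: [0.4, -0.6, -0.8]
width: 0.0335
```

Emit:
{"method": "move_arm", "body": {"steps": [{"x": 0.1, "y": 0, "z": 0, "rx": 0, "ry": 0, "rz": 0, "hand": 1}, {"x": 0.1, "y": 0, "z": 0, "rx": 0, "ry": 0, "rz": 0, "hand": 1}, {"x": 0.1, "y": 0, "z": 0, "rx": 0, "ry": 0, "rz": 0, "hand": 1}], "force": 40}}

```text
time_s: 4.2
tool_pos: [0.5655, 0.0535, 0.2774]
eef_rot: [-1.617, 0.566, 1.228]
wrist_force: [0.9, -0.9, -0.4]
width: 0.017
```

```bash
cat > g2.py <<'E'
from h import *
# pull along tool axis by 0.14
o=observe();M=R.from_rotvec(o["eef_rot"]).as_matrix();u=np.array([.542,.27,.795])
print("u in tool axes",(u@M).round(3),"up",(np.array([0,0,1])@M).round(3),"w",o["width"],o["wrist_force"].round(1),o["tool_pos"].round(4),M[:,0].round(3))
E
python3 g2.py
```

```text
u in tool axes [-0.465 -0.885  0.002] up [-0.906 -0.423  0.002] w 0.01698981323819955 [ 0.9 -0.9 -0.4] [0.5655 0.0535 0.2774] [ 0.378  0.189 -0.906]
```

Emit:
{"method": "move_arm", "body": {"steps": [{"x": 0.1, "y": 0, "z": 0, "rx": 0, "ry": 0, "rz": 0, "hand": 1}, {"x": 0.0, "y": 0, "z": 0, "rx": 0, "ry": 0, "rz": 0, "hand": 1}, {"x": -0.5, "y": -1, "z": 0, "rx": 0, "ry": 0, "rz": 0, "hand": 1}, {"x": -1.5, "y": -3, "z": 0, "rx": 0, "ry": 0, "rz": 0, "hand": 1}, {"x": -2.5, "y": -5, "z": 0, "rx": 0, "ry": 0, "rz": 0, "hand": 1}, {"x": -4, "y": -7.7, "z": 0, "rx": 0, "ry": 0, "rz": 0, "hand": 1}, {"x": -5.1, "y": -9.7, "z": 0, "rx": 0, "ry": 0, "rz": 0, "hand": 1}, {"x": -7.8, "y": -11, "z": 0, "rx": 0, "ry": 0, "rz": 0, "hand": 1}], "force": 40}}

```text
time_s: 5.0
tool_pos: [0.6259, 0.0831, 0.3943]
eef_rot: [-1.615, 0.567, 1.23]
wrist_force: [0.6, 0.8, -1.3]
width: 0.0169
```

Emit:
{"method": "move_arm", "body": {"steps": [{"x": -2.7, "y": -1.3, "z": 0, "rx": 0, "ry": 0, "rz": 0, "hand": 1}, {"x": -5.4, "y": -2.6, "z": 0, "rx": 0, "ry": 0, "rz": 0, "hand": 1}, {"x": -5.4, "y": -2.6, "z": 0, "rx": 0, "ry": 0, "rz": 0, "hand": 1}]}}

```text
time_s: 5.3
tool_pos: [0.6269, 0.0841, 0.4587]
eef_rot: [-1.618, 0.56, 1.223]
wrist_force: [-0.6, -0.1, -0.1]
width: 0.0168
```

```bash
python3 g2.py; python3 - <<'E'
from h import *
print(np.round(observe()["joints"],2))
im,d=get_image("scene");t,d2=get_image("top")
np.savez("pics/e.npz",im=im,d=d,t=t,d2=d2)
cv2.imwrite("pics/e.png",np.hstack([cv2.resize(im[60:260,200:400],(400,400)),cv2.resize(t[40:240,170:370],(400,400))])[:,:,::-1])
E
```

```text
u in tool axes [-0.458 -0.888  0.001] up [-0.903 -0.429  0.001] w 0.016813821914157253 [-0.6 -0.1 -0.1] [0.6269 0.0841 0.4587] [ 0.384  0.191 -0.903]
[ 0.5   0.66 -1.07  1.71  0.8   0.74  1.18]
```

View pics/e.png

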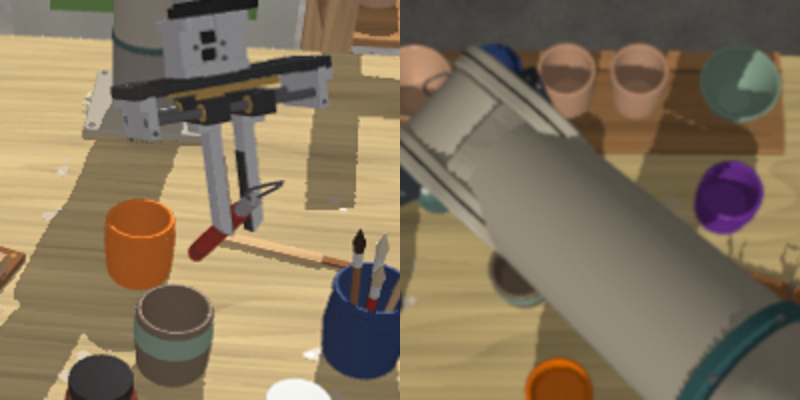

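The tool is out: handle at (190–240, 210–255) in the left crop, and the crock is still standing at (175,335). I'll measure how the tool sits in the hand.

```bash
cat > inhand.py <<'E'
from h import *
def inhand(im,d,box,u0):
    Q=redfit({"scene":(im,d)},{"scene":box})[0];c,u,e=cyl(Q,u0)
    o=observe();M=R.from_rotvec(o["eef_rot"]).as_matrix();g=o["tool_pos"]+.18*M[:,0]
    t=(Q-c)@u;lo=c+np.percentile(t,1)*u;hi=c+np.percentile(t,99)*u
    print(len(Q),"err",e,"u",u.round(3),"len",np.ptp(t).round(4),"butt",lo.round(4),"hend",hi.round(4))
    print("in tool frame: u",(u@M).round(3),"butt-g",((lo-g)@M).round(4),"hend-g",((hi-g)@M).round(4))
E
python3 - <<'E'
from inhand import *
z=np.load("pics/e.npz");inhand(z["im"],z["d"],(150,195,288,328),[.54,.27,.8])
E
```

```text
125 err 0.00046885411288985365 u [0.536 0.264 0.802] len 0.1258 butt [0.6363 0.0903 0.2027] hend [0.7028 0.1232 0.3022]
in tool frame: u [-0.475 -0.88  -0.   ] butt-g [0.0535 0.0946 0.0018] hend-g [-0.0055 -0.0147  0.0018]
```

```bash
cat > g3.py <<'E'
from h import *
import sys
F=np.array([.5087,-.2082,.05]);yaw=np.radians(-18.2)
L=np.array([np.cos(yaw),np.sin(yaw),0]);Y=np.array([-L[1],L[0],0])
ut=np.array([-.475,-.88,0]);mt=np.array([.009,.012,0])
def place(h,dx=0,dy=0,pit=0):
    x=-.475*L-.88*np.array([0,0,1.]);x/=np.linalg.norm(x);M=np.c_[x,np.cross(Y,x),Y]
    G=F+dx*L+dy*Y+[0,0,h]-M@mt
    goal(G,x,Y)
if __name__=="__main__": place(*map(float,sys.argv[1:]));print(np.round(observe()["joints"],2))
E
python3 g3.py .12
python3 - <<'E'
from h import *
im=cv2.imread("pics/top0.png");P=cloud("top",np.load("pics/top0.npy"))
hsv=cv2.cvtColor(im,cv2.COLOR_BGR2HSV).astype(int)
m=(hsv[...,0]>125)&(hsv[...,0]<160)&(hsv[...,1]>120);m[:,:300]=0;m[:,380:]=0
Q=P[m];Q=Q[Q[:,2]>.0];print(len(Q),np.percentile(Q,[1,50,99],axis=0).round(3))
E
```

```text
t 5.4 TCP [0.6258 0.0828 0.4543] -> [ 0.604  -0.2395  0.3306] shift cm [  4.32  19.96 -27.92] turn [46.1 -1.3 50.5] F [ 0.3  0.3 -1.1] w 0.0169
[ 0.5   0.66 -1.07  1.71  0.8   0.74  1.18]
892 [[ 0.655 -0.254  0.004]
 [ 0.709 -0.22   0.048]
 [ 0.737 -0.175  0.088]]
```

Emit:
{"method": "move_arm", "body": {"steps": [{"x": 2.2, "y": 10, "z": -14, "rx": 23, "ry": -0.6, "rz": 25, "hand": 1}, {"x": 2.2, "y": 10, "z": -14, "rx": 23, "ry": -0.6, "rz": 25, "hand": 1}, {"x": 2.2, "y": 10, "z": -14, "rx": 23, "ry": -0.6, "rz": 25, "hand": 1}, {"x": 2.2, "y": 10, "z": -14, "rx": 23, "ry": -0.6, "rz": 25, "hand": 1}, {"x": 4.3, "y": 20, "z": -27.9, "rx": 46.1, "ry": -1.3, "rz": 50.5, "hand": 1}, {"x": 4.3, "y": 20, "z": -27.9, "rx": 46.1, "ry": -1.3, "rz": 50.5, "hand": 1}, {"x": 4.3, "y": 20, "z": -27.9, "rx": 46.1, "ry": -1.3, "rz": 50.5, "hand": 1}, {"x": 4.3, "y": 20, "z": -27.9, "rx": 46.1, "ry": -1.3, "rz": 50.5, "hand": 1}]}}

```text
time_s: 6.2
tool_pos: [0.602, -0.2447, 0.3264]
eef_rot: [-0.636, 1.633, 1.336]
wrist_force: [-0.1, -0.3, -1.4]
width: 0.0167
```

```bash
python3 g3.py .12
```

```text
t 6.2 TCP [ 0.602  -0.2447  0.3264] -> [ 0.604  -0.2395  0.3306] shift cm [-0.39  0.18  0.55] turn [-0.5 -0.1 -0.5] F [-0.1 -0.3 -1.4] w 0.0167
[ 0.7   0.96 -0.76  1.32  0.47  1.58  1.16]
```

Emit:
{"method": "move_arm", "body": {"steps": [{"x": -0.4, "y": 0.2, "z": 0.5, "rx": -0.5, "ry": -0.1, "rz": -0.5, "hand": 1}, {"x": 2.0, "y": 1.5, "z": 0.5, "rx": -0.5, "ry": -0.1, "rz": -0.5, "hand": 1}, {"x": 4.0, "y": 2.6, "z": 0.5, "rx": -0.5, "ry": -0.1, "rz": -0.5, "hand": 1}, {"x": 4.0, "y": 2.6, "z": 0.5, "rx": -0.5, "ry": -0.1, "rz": -0.5, "hand": 1}, {"x": 4.0, "y": 2.6, "z": 0.5, "rx": -0.5, "ry": -0.1, "rz": -0.5, "hand": 1}]}}

```text
time_s: 6.7
tool_pos: [0.566, -0.2204, 0.3078]
eef_rot: [-0.66, 1.608, 1.343]
wrist_force: [0.4, 1.5, -0.2]
width: 0.0169
```

```bash
python3 g3.py .06; python3 - <<'E'
from inhand import *
im,d=get_image("scene");t,d2=get_image("top")
np.savez("pics/f.npz",im=im,d=d,t=t,d2=d2)
Y=np.radians(-18.2)
inhand(im,d,(120,230,110,240),[np.cos(Y),np.sin(Y),0])
cv2.imwrite("pics/f.png",np.hstack([cv2.resize(im[100:240,90:250],(480,420)),cv2.resize(t[150:270,290:390],(300,420))])[:,:,::-1])
E
```

```text
t 6.7 TCP [ 0.566  -0.2204  0.3078] -> [ 0.604  -0.2395  0.2706] shift cm [ 1.32 -5.45 -0.7 ] turn [0.7 0.1 0.6] F [ 0.4  1.5 -0.2] w 0.0169
[ 0.73  0.93 -0.78  1.48  0.47  1.46  1.12]
2 err 2.496019806640104e-09 u [ 0.95  -0.312  0.   ] len 0.0037 butt [ 0.3711 -0.1573  0.1478] hend [ 0.3746 -0.1585  0.1478]
in tool frame: u [-0.465 -0.885 -0.009] butt-g [ 0.0577  0.1075 -0.    ] hend-g [ 0.056   0.1043 -0.    ]
```

View pics/f.png

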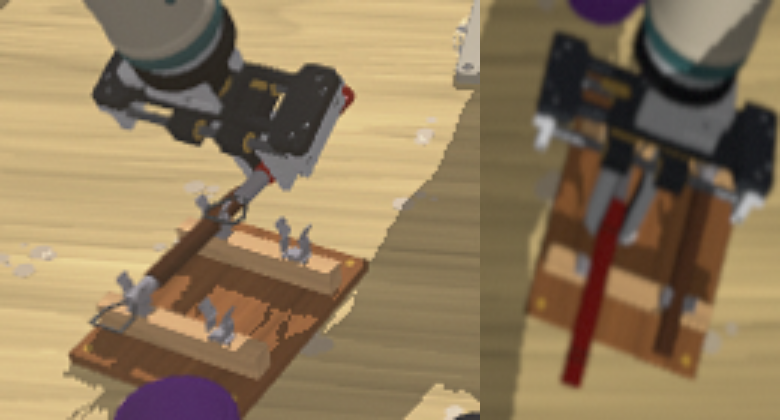

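I had the y sign wrong, so the hand backed off along the lane instead of descending. Nothing was touched. I'll go to the right hover point and measure the handle there from the top camera.

Emit:
{"method": "move_arm", "body": {"steps": [{"x": 1.3, "y": -5.4, "z": -0.7, "rx": 0.7, "ry": 0.1, "rz": 0.6, "hand": 1}, {"x": 1.3, "y": -5.4, "z": -0.7, "rx": 0.7, "ry": 0.1, "rz": 0.6, "hand": 1}, {"x": 1.3, "y": -5.4, "z": -0.7, "rx": 0.7, "ry": 0.1, "rz": 0.6, "hand": 1}, {"x": 1.3, "y": -5.4, "z": -0.7, "rx": 0.7, "ry": 0.1, "rz": 0.6, "hand": 1}]}}

```text
time_s: 7.2
tool_pos: [0.6037, -0.2396, 0.272]
eef_rot: [-0.645, 1.621, 1.338]
wrist_force: [-0.2, -0.2, -0.6]
width: 0.0169
```

```bash
python3 g3.py .06; cat > meas.py <<'E'
from g3 import *
def meas(save):
    t,d=get_image("top");im,ds=get_image("scene");np.savez(save,t=t,d=d,im=im,ds=ds)
    for n,I,D,box in(("top",t,d,(150,280,290,390)),("scene",im,ds,(110,240,110,240))):
        Q=redfit({n:(I,D)},{n:box})[0]
        if len(Q)<15: print(n,"few",len(Q));continue
        c,u,e=cyl(Q,L);q=(Q-c)@u;lo=c+np.percentile(q,1)*u;hi=c+np.percentile(q,99)*u
        f=lambda p:np.array([(p-F)@L,(p-F)@Y,p[2]-.05]).round(4)
        print(n,len(Q),"e",round(e,5),"lane frame lo",f(lo),"hi",f(hi),"pitch",np.degrees(np.arcsin(u[2])).round(2),"yaw err",np.degrees(np.arcsin(u@Y)).round(2),"at -57",f(c+(((F-.057*L)-c)@u)*u),"at +57",f(c+(((F+.057*L)-c)@u)*u))
    return t,im
if __name__=="__main__":
    t,im=meas(f"pics/{sys.argv[1]}.npz")
    cv2.imwrite(f"pics/{sys.argv[1]}.png",np.hstack([cv2.resize(im[100:240,90:250],(480,420)),cv2.resize(t[150:270,290:390],(300,420))])[:,:,::-1])
E
python3 meas.py m1
```

```text
t 7.2 TCP [ 0.6037 -0.2396  0.272 ] -> [ 0.604  -0.2395  0.2706] shift cm [ 0.11 -0.09  0.02] turn [-0.  0. -0.] F [-0.2 -0.2 -0.6] w 0.0169
[ 0.69  1.02 -0.75  1.35  0.5   1.49  1.14]
top 226 e 0.00274 lane frame lo [-0.1096 -0.001   0.0611] hi [0.0166 0.0004 0.061 ] pitch -0.02 yaw err 0.63 at -57 [-0.057  -0.0004  0.061 ] at +57 [0.057  0.0008 0.061 ]
scene 15 e 0.00105 lane frame lo [-0.1041 -0.0003  0.0634] hi [-0.0941  0.0029  0.0611] pitch -12.27 yaw err 17.07 at -57 [-0.0506  0.0166  0.0511] at +57 [0.0485 0.0478 0.0286]
```

The handle is level and within about 1 mm of the lane, but roughly 7–9 mm too far back (butt at −110). I'll shift it forward 7 mm and lower it to the lips.

```bash
python3 g3.py .022 .008
```

```text
t 7.3 TCP [ 0.6035 -0.2398  0.2727] -> [ 0.6116 -0.242   0.2326] shift cm [ 3.13 -2.64  0.05] turn [-0.  0.  0.] F [ 0.4  0.4 -1.3] w 0.017
[ 0.69  1.02 -0.75  1.35  0.5   1.49  1.14]
```

Emit:
{"method": "move_arm", "body": {"steps": [{"x": -0.4, "y": -0.7, "z": 0.05, "rx": 0, "ry": 0, "rz": 0, "hand": 1}, {"x": 1.2, "y": -1.6, "z": 0.05, "rx": 0, "ry": 0, "rz": 0, "hand": 1}, {"x": 2.4, "y": -2.2, "z": 0.05, "rx": 0, "ry": 0, "rz": 0, "hand": 1}, {"x": 3.1, "y": -2.6, "z": 0.05, "rx": 0, "ry": 0, "rz": 0, "hand": 1}, {"x": 3.1, "y": -2.6, "z": 0.05, "rx": 0, "ry": 0, "rz": 0, "hand": 1}, {"x": 3.1, "y": -2.6, "z": 0.05, "rx": 0, "ry": 0, "rz": 0, "hand": 1}]}}

```text
time_s: 7.9
tool_pos: [0.6112, -0.2424, 0.231]
eef_rot: [-0.644, 1.623, 1.339]
wrist_force: [-0.4, -0.3, -1.8]
width: 0.0173
```

```bash
python3 g3.py .015 .008;python3 meas.py m2
```

```text
t 7.9 TCP [ 0.6112 -0.2424  0.231 ] -> [ 0.6116 -0.242   0.2256] shift cm [ 0.46 -0.28  0.04] turn [-0.1  0.  -0.1] F [-0.4 -0.3 -1.8] w 0.0173
[ 0.68  1.08 -0.73  1.34  0.53  1.45  1.14]
top 224 e 0.003 lane frame lo [-0.1027 -0.0013  0.0198] hi [ 0.0228 -0.0006  0.0196] pitch -0.1 yaw err 0.3 at -57 [-0.057  -0.001   0.0198] at +57 [ 0.057  -0.0004  0.0196]
scene few 12
```

View pics/m2.png

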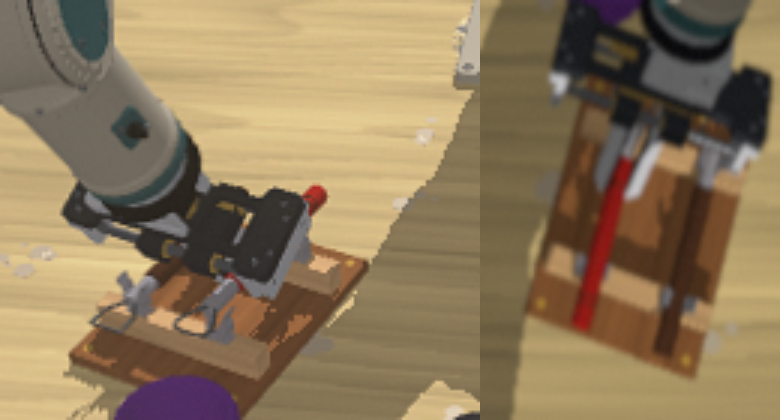

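The tool lies over the free clips, between the jaws at both ends: loop at (195,322) in the left crop, butt at (583,325) in the right. I'll lower it into the lips.

Emit:
{"method": "move_arm", "body": {"steps": [{"x": 0.45, "y": -0.25, "z": 0.05, "rx": 0, "ry": 0, "rz": 0, "hand": 1}, {"x": 0.6, "y": -0.33, "z": 0.05, "rx": 0, "ry": 0, "rz": 0, "hand": 1}, {"x": 0.6, "y": -0.33, "z": 0.05, "rx": 0, "ry": 0, "rz": 0, "hand": 1}]}}

```text
time_s: 8.3
tool_pos: [0.6117, -0.2413, 0.2247]
eef_rot: [-0.644, 1.622, 1.339]
wrist_force: [-0.0, 1.9, 1.1]
width: 0.0171
```

Emit:
{"method": "move_arm", "body": {"steps": [{"x": 0.3, "y": -0.16, "z": 0, "rx": 0, "ry": 0, "rz": 0, "hand": 1}, {"x": 0.5, "y": -0.27, "z": 0, "rx": 0, "ry": 0, "rz": 0, "hand": 1}, {"x": 0.5, "y": -0.27, "z": 0, "rx": 0, "ry": 0, "rz": 0, "hand": 1}]}}

```text
time_s: 8.6
tool_pos: [0.6119, -0.2411, 0.221]
eef_rot: [-0.644, 1.622, 1.339]
wrist_force: [1.1, 1.0, 10.6]
width: 0.0172
```

```bash
python3 g3.py .0 .008
```

```text
t 8.6 TCP [ 0.6119 -0.2411  0.221 ] -> [ 0.6116 -0.242   0.2106] shift cm [ 0.92 -0.5  -0.1 ] turn [-0.   0.1 -0.1] F [ 1.1  1.  10.6] w 0.0172
[ 0.67  1.09 -0.72  1.34  0.53  1.44  1.14]
```

Emit:
{"method": "move_arm", "body": {"steps": [{"x": 0.2, "y": -0.1, "z": 0, "rx": 0, "ry": 0, "rz": 0, "hand": 1}, {"x": 0.4, "y": -0.2, "z": 0, "rx": 0, "ry": 0, "rz": 0, "hand": 1}, {"x": 0.4, "y": -0.2, "z": 0, "rx": 0, "ry": 0, "rz": 0, "hand": 1}]}}

```text
time_s: 8.9
tool_pos: [0.6119, -0.2413, 0.215]
eef_rot: [-0.644, 1.621, 1.338]
wrist_force: [2.3, 3.0, 4.1]
width: 0.0171
```

Emit:
{"method": "move_arm", "body": {"steps": [{"x": 0.3, "y": -0.16, "z": 0, "rx": 0, "ry": 0, "rz": 0, "hand": 1}, {"x": 0.3, "y": -0.16, "z": 0, "rx": 0, "ry": 0, "rz": 0, "hand": 1}]}}

```text
time_s: 9.1
tool_pos: [0.6119, -0.2412, 0.2134]
eef_rot: [-0.644, 1.622, 1.339]
wrist_force: [0.8, 2.4, 13.7]
width: 0.0169
```

```bash
python3 g3.py .0 .008; python3 meas.py m3
```

```text
t 9.1 TCP [ 0.6119 -0.2412  0.2134] -> [ 0.6116 -0.242   0.2106] shift cm [ 0.25 -0.13 -0.09] turn [-0.   0.1 -0.1] F [ 0.8  2.4 13.7] w 0.0169
[ 0.67  1.1  -0.72  1.34  0.54  1.43  1.13]
top 213 e 0.00227 lane frame lo [-0.1035  0.0019  0.0141] hi [ 0.0228 -0.0005  0.0014] pitch -5.72 yaw err -1.09 at -57 [-0.056   0.001   0.0094] at +57 [ 0.0568 -0.0011 -0.002 ]
scene 24 e 0.00106 lane frame lo [-0.0973  0.0011  0.0149] hi [-0.0721  0.0046  0.0111] pitch -8.58 yaw err 7.92 at -57 [-0.0566  0.0068  0.0087] at +57 [ 0.0527  0.0222 -0.008 ]
```

The narrow end has snapped in and the wide end is still in its lips, about 10 mm high. I'll release, retreat, and press close to the wide clip with closed, vertical fingers.

Emit:
{"method": "move_arm", "body": {"steps": [{"x": 0, "y": 0, "z": 0, "rx": 0, "ry": 0, "rz": 0, "hand": 0.2}, {"x": 0, "y": 0, "z": 0, "rx": 0, "ry": 0, "rz": 0, "hand": 0.2}, {"x": 0, "y": 0, "z": 0, "rx": 0, "ry": 0, "rz": 0, "hand": 0.2}, {"x": 0, "y": 0, "z": 0, "rx": 0, "ry": 0, "rz": 0, "hand": 0.2}, {"x": -1, "y": 0, "z": 0, "rx": 0, "ry": 0, "rz": 0, "hand": 0.2}, {"x": -4, "y": 0, "z": 0, "rx": 0, "ry": 0, "rz": 0, "hand": 0.2}, {"x": -8, "y": 0, "z": 0, "rx": 0, "ry": 0, "rz": 0, "hand": 0.2}, {"x": -8, "y": 0, "z": 0, "rx": 0, "ry": 0, "rz": 0, "hand": 1}]}}

```text
time_s: 10.0
tool_pos: [0.6505, -0.254, 0.2868]
eef_rot: [-0.649, 1.616, 1.331]
wrist_force: [-0.2, 0.2, -0.1]
width: 0.0326
```

```bash
cat > g4.py <<'E'
from g3 import *
# fingertips (199 mm ahead) at lane x s, height h above seat axis, straight down
s,h=map(float,sys.argv[1:])
goal(F+s*L+[0,0,h],[0,0,-1],Y,off=.199)
E
python3 g4.py -.039 .06
```

```text
t 10.0 TCP [ 0.6505 -0.254   0.2868] -> [ 0.4717 -0.196   0.309 ] shift cm [ 6.83 17.66 -0.13] turn [ -0.2   0.1 -27.9] F [-0.2  0.2 -0.1] w 0.0326
```

Emit:
{"method": "move_arm", "body": {"steps": [{"x": -1.8, "y": 1, "z": 0, "rx": 0, "ry": 0, "rz": 0, "hand": 1}, {"x": 5.1, "y": 18.6, "z": -0.1, "rx": -0.2, "ry": 0.1, "rz": -27.9, "hand": 1}, {"x": 5.1, "y": 18.6, "z": -0.1, "rx": -0.2, "ry": 0.1, "rz": -27.9, "hand": 1}, {"x": 5.1, "y": 18.6, "z": -0.1, "rx": -0.2, "ry": 0.1, "rz": -27.9, "hand": 1}, {"x": 5.1, "y": 18.6, "z": -0.1, "rx": -0.2, "ry": 0.1, "rz": -27.9, "hand": 1}, {"x": 6.8, "y": 17.7, "z": -0.1, "rx": -0.2, "ry": 0.1, "rz": -27.9, "hand": 1}, {"x": 6.8, "y": 17.7, "z": -0.1, "rx": -0.2, "ry": 0.1, "rz": -27.9, "hand": 1}]}}

```text
time_s: 10.7
tool_pos: [0.4656, -0.1958, 0.3056]
eef_rot: [-0.969, 1.353, 0.983]
wrist_force: [0.1, 0.7, 0.0]
width: 0.0003
```

```bash
python3 g4.py -.039 .025; python3 meas.py m4
```

```text
t 10.7 TCP [ 0.4656 -0.1958  0.3056] -> [ 0.4717 -0.196   0.274 ] shift cm [ 3.15 -0.62  0.18] turn [ 0.2 -0.3 -0.8] F [0.1 0.7 0. ] w 0.0003
top 82 e 0.00166 lane frame lo [-0.104   0.0018  0.0132] hi [-0.0168 -0.0005  0.0062] pitch -4.64 yaw err -1.45 at -57 [-0.0562  0.0005  0.0094] at +57 [ 0.057  -0.0023  0.0002]
scene 197 e 0.00126 lane frame lo [-0.0951  0.0023  0.0142] hi [0.0289 0.0018 0.0029] pitch -5.2 yaw err -0.22 at -57 [-0.056   0.0021  0.0107] at +57 [0.057  0.0017 0.0004]
```

View pics/m4.png

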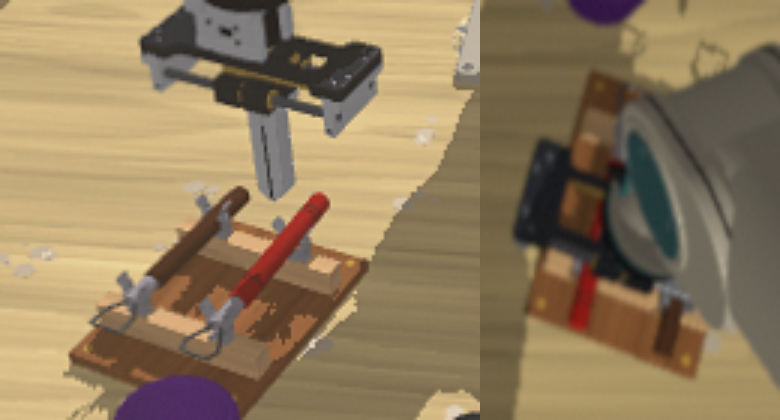

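The narrow end is seated and the wide end is in its lips, with the closed fingers above the handle at (275,195). Lower to contact, then press.

Emit:
{"method": "move_arm", "body": {"steps": [{"x": 1, "y": -0.8, "z": 0.2, "rx": 0.2, "ry": -0.3, "rz": -0.8, "hand": 1}, {"x": 2.2, "y": -0.8, "z": 0.2, "rx": 0.2, "ry": -0.3, "rz": -0.8, "hand": 1}, {"x": 3.1, "y": -0.8, "z": 0.2, "rx": 0.2, "ry": -0.3, "rz": -0.8, "hand": 1}, {"x": 3.1, "y": -0.8, "z": 0.2, "rx": 0.2, "ry": -0.3, "rz": -0.8, "hand": 1}]}}

```text
time_s: 11.2
tool_pos: [0.4763, -0.1961, 0.2728]
eef_rot: [-0.97, 1.339, 0.972]
wrist_force: [-0.1, -0.3, 0.4]
width: 0.0008
```

```bash
python3 g4.py -.037 .009
```

```text
t 11.2 TCP [ 0.4763 -0.1961  0.2728] -> [ 0.4736 -0.1966  0.258 ] shift cm [ 1.48  0.25 -0.14] turn [-0.   0.2  0.1] F [-0.1 -0.3  0.4] w 0.0008
```

Emit:
{"method": "move_arm", "body": {"steps": [{"x": 0.3, "y": 0.25, "z": -0.1, "rx": 0, "ry": 0, "rz": 0, "hand": 1}, {"x": 0.6, "y": 0.25, "z": -0.1, "rx": 0, "ry": 0, "rz": 0, "hand": 1}, {"x": 0.9, "y": 0.25, "z": -0.1, "rx": 0, "ry": 0, "rz": 0, "hand": 1}, {"x": 1.1, "y": 0.25, "z": -0.1, "rx": 0, "ry": 0, "rz": 0, "hand": 1}, {"x": 1.1, "y": 0.25, "z": -0.1, "rx": 0, "ry": 0, "rz": 0, "hand": 1}]}}

```text
time_s: 11.7
tool_pos: [0.474, -0.1965, 0.2637]
eef_rot: [-0.972, 1.337, 0.969]
wrist_force: [0.2, 0.0, 0.2]
width: 0.0003
```

Emit:
{"method": "move_arm", "body": {"steps": [{"x": 0.2, "y": 0, "z": 0, "rx": 0, "ry": 0, "rz": 0, "hand": 1}, {"x": 0.4, "y": 0, "z": 0, "rx": 0, "ry": 0, "rz": 0, "hand": 1}, {"x": 0.4, "y": 0, "z": 0, "rx": 0, "ry": 0, "rz": 0, "hand": 1}]}}

```text
time_s: 12.0
tool_pos: [0.4739, -0.1965, 0.2594]
eef_rot: [-0.972, 1.337, 0.969]
wrist_force: [0.5, -0.0, 0.3]
width: 0.0004
```

```bash
python3 g4.py -.037 .009;python3 meas.py m5
```

```text
t 12.0 TCP [ 0.4739 -0.1965  0.2594] -> [ 0.4736 -0.1966  0.258 ] shift cm [ 0.14  0.03 -0.02] turn [-0.1  0.2  0.3] F [ 0.5 -0.   0.3] w 0.0004
top 70 e 0.00129 lane frame lo [-1.028e-01  1.000e-04 -1.100e-03] hi [-0.0593  0.0025 -0.0002] pitch 1.18 yaw err 3.14 at -57 [-0.0571  0.0026 -0.0001] at +57 [0.0565 0.0088 0.0022]
scene 136 e 0.00104 lane frame lo [-0.0982  0.0028  0.0004] hi [ 0.0301  0.0022 -0.0002] pitch -0.23 yaw err -0.25 at -57 [-0.057   0.0026  0.0002] at +57 [ 0.057   0.0021 -0.0003]
```

The wide clip has snapped: the handle reads level at the seat height. A small confirming press, then retreat.

Emit:
{"method": "move_arm", "body": {"steps": [{"x": 0.2, "y": 0, "z": 0, "rx": 0, "ry": 0, "rz": 0, "hand": 1}, {"x": 0.3, "y": 0, "z": 0, "rx": 0, "ry": 0, "rz": 0, "hand": 1}, {"x": 0.3, "y": 0, "z": 0, "rx": 0, "ry": 0, "rz": 0, "hand": 1}]}}

```text
time_s: 12.4
tool_pos: [0.4743, -0.196, 0.2581]
eef_rot: [-0.973, 1.337, 0.968]
wrist_force: [-4.3, -0.1, 15.2]
width: 0.0005
```

Emit:
{"method": "move_arm", "body": {"steps": [{"x": -3, "y": 0, "z": 0, "rx": 0, "ry": 0, "rz": 0, "hand": 1}, {"x": -8, "y": 2, "z": 2, "rx": 0, "ry": 0, "rz": 0, "hand": 1}, {"x": -13, "y": 6, "z": 6, "rx": 0, "ry": 0, "rz": 0, "hand": 1}, {"x": -17, "y": 10, "z": 10, "rx": 0, "ry": 0, "rz": 0, "hand": 1}, {"x": -17, "y": 10, "z": 18, "rx": 0, "ry": 0, "rz": 0, "hand": 1}, {"x": -17, "y": 10, "z": 18, "rx": 0, "ry": 0, "rz": 0, "hand": 1}, {"x": -17, "y": 10, "z": 18, "rx": 0, "ry": 0, "rz": 0, "hand": 1}]}}

```text
time_s: 13.1
tool_pos: [0.4344, 0.0101, 0.429]
eef_rot: [-0.977, 1.33, 0.971]
wrist_force: [-0.2, 0.7, 0.2]
width: 0.0005
```

```bash
python3 meas.py m6; python3 - <<'E'
from h import *
z=np.load("pics/m6.npz");cv2.imwrite("pics/z.png",np.hstack([cv2.resize(z["im"][90:270,90:450],(800,400))])[:,:,::-1])
print(observe()["tool_pos"],observe()["time_s"])
P=cloud("scene",z["ds"]);P0=cloud("scene",np.load("pics/scene0.npy"))
for Q in(P0,P):
    Rm=Q[198:255,260:312].reshape(-1,3);Rm=Rm[(Rm[:,2]>.078)&(Rm[:,2]<.092)]
    print("crock",least_squares(lambda a:np.hypot(*(Rm[:,:2]-a).T)-.041,np.nanmedian(Rm[:,:2],0),loss="soft_l1",f_scale=.003).x)
E
```

```text
top 209 e 0.00205 lane frame lo [-0.1021  0.0024 -0.0006] hi [ 0.0237 -0.0002 -0.0013] pitch -0.33 yaw err -1.19 at -57 [-0.057   0.0015 -0.0009] at +57 [ 0.057  -0.0009 -0.0015]
scene 155 e 0.00105 lane frame lo [-0.0951  0.0027  0.0013] hi [ 0.0296  0.0031 -0.0012] pitch -1.13 yaw err 0.21 at -57 [-0.057   0.0028  0.0005] at +57 [ 0.057   0.0032 -0.0017]
[0.43454447 0.00825573 0.42805358] 13.2
crock [0.59644526 0.07010859]
crock [0.5969461  0.06994369]
```

View pics/z.png

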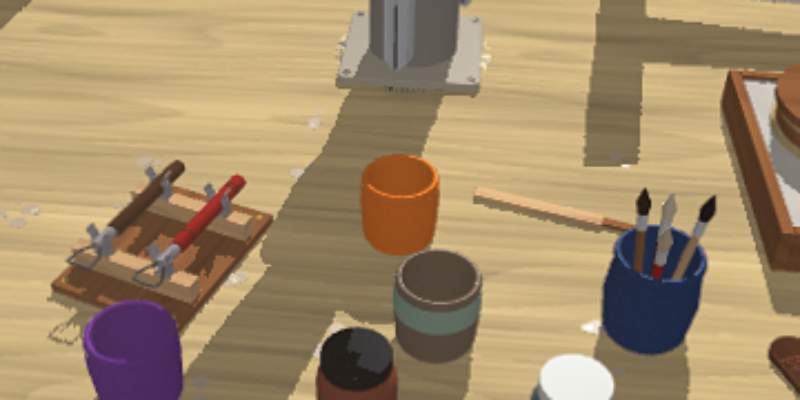

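The red tool lies in the free clips, from (160,270) to (235,185), parallel to the parked tool. Both crocks stand and the arm is clear.

```bash
python3 -c "
from workcell import *
print(hand_in())"
```

```text
the job is handed in; nothing more can be done
None
```

I pulled the red tool out of the crock and put it in the free clips. I then handed the job in at about 13 s on the robot's clock. Pressing while still gripping the tool snapped the narrow clip. The wide end stayed in its lips, so I let go and pressed beside that clip with closed fingers. A confirming press there read 15 N.

**Last checks, after the arm was clear:**
- **Tool position:** heel and neck are within about 2 mm of seat height. Lengthwise the tool is within about 5 mm.
- **Sideways:** the cameras disagree by a few mm. The top camera reads +1.5 mm at the heel and −0.9 mm at the neck, while the scene camera reads about +3 mm at both. Both are inside the 4 mm limit, but the scene reading is close to it.
- **Crock:** it stands and moved less than 1 mm from its starting position.
- **Brush crock and other tool:** they look untouched in the final picture, but I did not measure them.

**Error on the way:** I mixed up one direction while hovering over the board. The hand moved back along the lane instead of down, and it touched nothing.

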